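Card into the hold-to-test fixture

TASK

Slide the two-port card (the only card with two coax jacks on its top rail) straight up out of the slotted rack and seat it fully down in the test fixture's card socket, leaving the other two cards in the rack. Only when it is seated and let go of, turn the fixture's spring-return dial clockwise past its first two clicks to the third, not on to the end stop, and hold it there so that the contacts stay closed: the program finishes while the gripper is still holding the dial.

Things in the scene. Friction and masses are not known exactly. Their poses are not given: they have to be found in the camera images.
- card_two: the card to test: upright circuit board 3.2 mm thick, 80 wide, 80 high, 0.09 kg; aluminium rail along its top edge (8 thick, 14 high, from 66 to 80 above the bottom) with two coax jacks, 7 across, 13 high, 32 either side of its middle. Take it by the rail's middle, fingers on the two faces. Origin: middle of the bottom edge; x normal to the board, y along the width, z up. Works either way round
- card_one: bystander: card of the same make and size in another slot of the rack, with one jack only, at one end of its rail; frame as for card_two
- card_plain: bystander: card of the same make and size in another slot of the rack, without jacks; frame as for card_two
- rack: fixed card rack, 172 x 108 mm, 50 high; cards stand on its 8 mm base, in any order, in slots at x = -50, 0, 50 mm running along y: 5.2 mm wide guides at the cards' upright edges, up to 50 above the bench. Neighbours stand 50 mm apart: open the fingers to about 30 mm only. A card is free once its bottom edge is over 50 mm high. Origin: centre of the underside, z up
- fixture: fixed test fixture on a base plate 128 x 250 mm: card socket between two black upright guides at y = +58 mm; grey dial housing, top at z = 40, round y = -68. A black contact head (top at 53, 12 mm or more behind the slot, on its +x side) moves 5 mm towards the card as the dial turns, without touching it. Origin: centre of the underside, z up
- socket (a point): middle of the card socket's floor, 12 mm above the bench; axes as the fixture's, the card's width along y. A seated card's origin lies here. Play in the guides: 1 mm to each side across the board, 1.5 at each upright edge. The guides rise 46 mm above this point, then flare for another 10, by 6 mm per side across the board and 5 at each edge
- dial (a joint): dial angle, rad: 0 at rest, grows clockwise seen from above. Detents (clicks) at 0.393, 0.785 and, the third, 1.178; end stop at 1.40. The detents do not hold it: let go anywhere, a spring turns it back to 0. Turning it takes 0.1 N m at first, 0.15 in the third detent, up to 0.22 over a click
- knob_grip (a point): grip point of the dial's black wing knob, on the dial's axis 77 mm above the bench. The wing is 48 mm long, 12 thick, from 57 to 91 high (a toothed wheel lies 4 mm below it): close the fingers on its thickness. x along the wing to its pointing end (white line, robot's side), z up; turns with the dial. Marks with no, one, two and three dots on the housing show rest and the three detents

How it is judged:
By the outcome, as a careful person would: the job done as asked, in the order asked, and still so for the second after the job is handed in, while the arm keeps its last pose, push and grip.
It also fails if it takes over 58 s, if anything falls off the work surface, if the arm or the gripper's body presses on something with over 40 N, if the wrist force passes 120 N, or if a joint passes its speed limit or range.

ROBOT

A 7-joint arm with a two-finger parallel gripper is mounted at the origin on a cart in front of the work surface, level with it; the furniture and walls round the work are solid. World frame = base frame: x ahead of the robot, y to its left, z up, the work surface at z = 0. Lengths are in m, angles in rad, forces in N, time in s.
With the tool pointing down it reaches from about 0.425 to 0.925 m from the base axis. Payload 6.8 kg.
Tool frame: the origin (TCP) lies midway between the tips of the shut fingers; the grasp point (between the pads) lies 19 mm behind it; z points along the fingers, y is the direction in which the jaws open and shut (so a half turn about z gives the same grasp; the last joint's range is limited). The gripper opens to 85 mm and grips with 20 to 120 N. Pads are 22 mm wide; open, the fingers measure 114 mm over their backs; the gripper's body (76 mm by 85 mm) begins 54 mm behind the grasp point. The pads swing forward as they close: fully open they stand 13 mm farther back than shut.
Start: joints at [-1.297, 0.477, 0.022, 1.555, -0.011, 1.109, -0.083], TCP at [0.251, 0.626, 0.231] pointing down, gripper open.
Joint ranges: [-2.96, 2.96], [-0.34, 2.1], [-1.41, 1.46], [0.24, 2.44], [-1.37, 4.51], [0.17, 1.92], [-2.96, 2.96]. Speed limits (rad/s): [2.39, 2.39, 3.14, 3.14, 3.14, 3.14, 3.14].

INTERFACE

Orientations are given as a rotation vector (axis times angle).
In Python, from cell import status, optics, env gives the robot as it stands.
- The arm moves only by the shell command python3 -m pendant 'ROWS' [FORCE]. ROWS is JSON, a list that holds one entry, the list of rows, each a list of 7 numbers: the finger opening in mm, from 0 to 85.4, then the shift along the world's x, y, z in mm, then the turn, a rotation vector about the world's x, y, z in degrees. A call has 1 to 5 rows; each row shifts and turns the commanded pose from where the row before left it; what a row does not reach is not made up. A row lasts 1/8 s, in which the tool goes at most 62.5 mm and 10.7 degrees, less where a joint would pass 70% of its speed; a pose out of reach is approached as far as the arm can. A call with a gripper value outside its range is refused whole. The fingers move at their own pace and stop on an object; FORCE is the grip in N (left out, the last holds). Time passes only in rows, so rows that do not move let the fingers close. It gives the time, the measured TCP pose, the force and the opening at its end, in the units of the state.
- status.read_state(): the state, without advancing time (a new reading comes with each control period).
- optics.read_camera(name): name is "scene" or "side" or "wrist"; returns a dict with "image" (384x512x3 uint8, blue, green, red), "depth" (384x512 float32, m along the optical axis (not along the pixel's ray), 0 where there is no reading), "K" (3x3 intrinsics, pixels), "T" (4x4, takes a point from camera to world coordinates). Camera axes: x right, y down, z forward; pixel columns grow to the right and rows downward; lengths in m; the calibration is good to about 2 mm. A picture is of the moment at which its call begins.
- env.finish_job(): hands the job in, once; it reports no verdict.
The state is a dict: "clock": time; "joint_positions": joint angles; "joint_velocities": joint speeds; "effort": joint torques, N m; "eef_pos": TCP position; "tool_rot": TCP orientation; "ft_force": force on the tool from outside, world axes, zero at the start; "wrist_torque": the same for the moment, N m; "finger_gap": finger opening in m.
Only numpy, scipy, OpenCV 4.12 (cv2) and the standard library are available. Lean on these libraries where they do the work, as an engineer would, in place of code of your own. Each camera call takes 0.05 s, during which the arm holds its last target.

## Working session

There is one attempt and no reset: what is moved stays moved. The work goes in short steps, Python scripts to look and compute and a shell command to move; the robot and the scene stay as the last step left them, time stands still between calls to the robot, and variables do not carry over. Pictures are saved under pics/ and viewed, and the job is handed in when it is done.

```bash
ls; mkdir -p pics
python3 - <<'E'
from cell import status, optics
import cv2,pickle
print(status.read_state())
for n in ["scene","side","wrist"]:
    c=optics.read_camera(n); cv2.imwrite(f"pics/{n}0.png",c["image"]); pickle.dump(c,open(f"{n}0.pkl","wb"))
    print(n,c["K"].round(1).tolist(),c["T"].round(3).tolist())
E
```

```text
pics
{'clock': 0.0, 'joint_positions': array([-1.29709411,  0.47780947,  0.02234118,  1.55645502, -0.0115178 ,
        1.10925899, -0.08313835]), 'joint_velocities': array([-1.09464841e-05,  1.57115880e-03,  1.47566742e-03, -2.53554876e-04,
        9.37538831e-04,  3.46114537e-04, -4.11756446e-04]), 'effort': array([-2.60594325e-04, -5.96446037e+01,  1.60759952e+00, -2.81199521e+01,
        1.23494709e-02,  9.28577268e-03, -2.28773007e-05]), 'eef_pos': array([0.25129276, 0.62585224, 0.23031793]), 'tool_rot': array([-5.96094725e-01, -3.08429198e+00,  2.80961457e-03]), 'ft_force': array([-0.6357649 ,  0.21506035,  0.94386733]), 'wrist_torque': array([ 0.00951166,  0.0034066 , -0.01302272]), 'finger_gap': 0.08550094030653457}
scene [[366.6, 0.0, 254.3], [0.0, 366.6, 193.2], [0.0, 0.0, 1.0]] [[-0.647, -0.4, 0.649, -0.027], [-0.763, 0.333, -0.555, 0.504], [0.006, -0.854, -0.52, 0.535], [0.0, 0.0, 0.0, 1.0]]
side [[413.3, 0.0, 247.2], [0.0, 413.3, 190.3], [0.0, 0.0, 1.0]] [[0.909, -0.23, 0.347, 0.228], [-0.416, -0.488, 0.767, -0.634], [-0.008, -0.842, -0.539, 0.543], [0.0, 0.0, 0.0, 1.0]]
wrist [[288.3, 0.0, 254.4], [0.0, 288.3, 190.8], [0.0, 0.0, 1.0]] [[0.374, 0.892, 0.254, 0.187], [0.927, -0.359, -0.104, 0.653], [-0.001, 0.275, -0.962, 0.374], [0.0, 0.0, 0.0, 1.0]]
```

View pics/scene0.png

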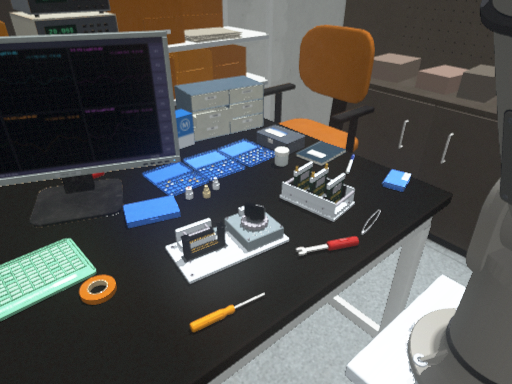

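View pics/side0.png

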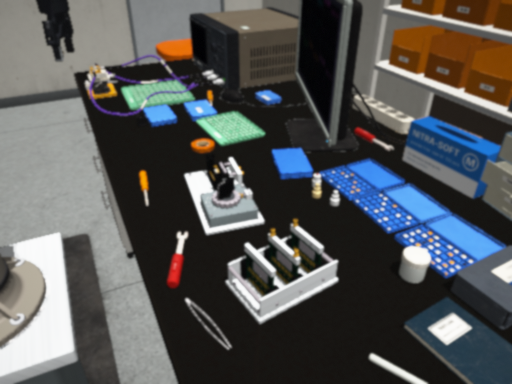

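View pics/wrist0.png

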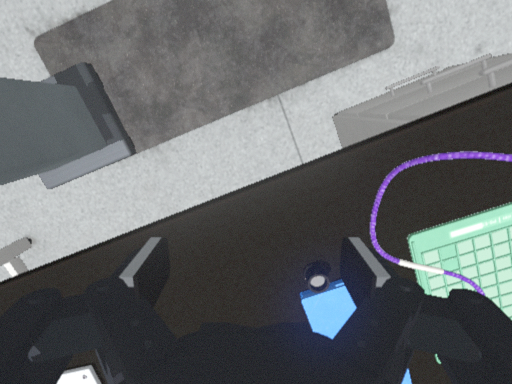

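The scene view shows the fixture at about (228,240) and the rack at (318,190). In the side view the fixture is at about (226,200) and the rack at (283,270). I'll zoom in on both.

Run:
```python
import cv2,numpy as np
a=cv2.imread("pics/side0.png"); 
cv2.imwrite("pics/side0z.png",cv2.resize(a[140:330,175:350],None,fx=3.1,fy=3.1,interpolation=cv2.INTER_CUBIC))
b=cv2.imread("pics/scene0.png")
cv2.imwrite("pics/scene0z.png",cv2.resize(b[145:285,160:365],None,fx=3.9,fy=3.9,interpolation=cv2.INTER_CUBIC))
```

```text
(no output)
```

View pics/side0z.png

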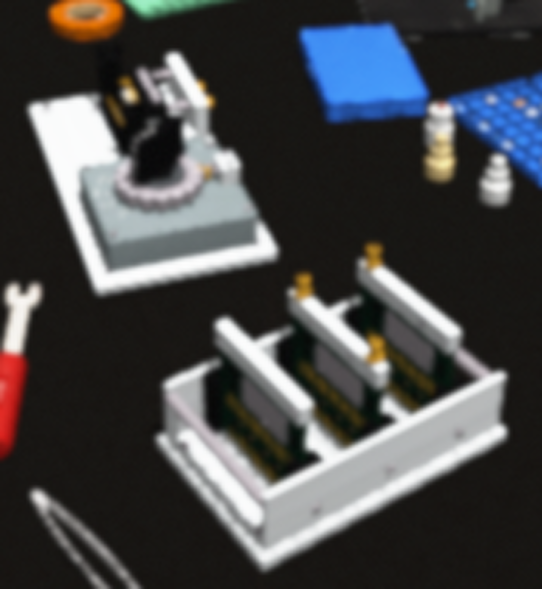

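View pics/scene0z.png

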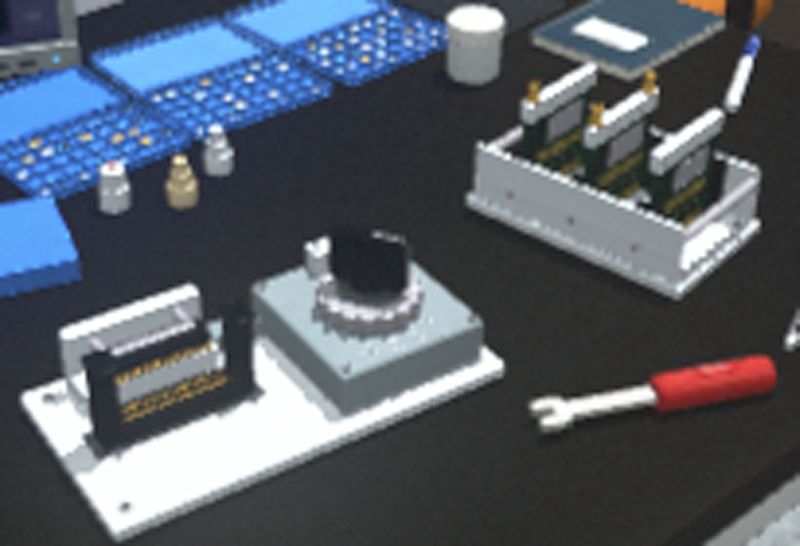

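The middle card has two jacks, the far one has one jack and the near one has none. Next I fit poses from depth.

```bash
cat > h.py <<'E'
import numpy as np,cv2,pickle
def cloud(c):
    d=c["depth"];v,u=np.nonzero(d>0);z=d[v,u];K=c["K"]
    p=np.c_[(u-K[0,2])*z/K[0,0],(v-K[1,2])*z/K[1,1],z]
    return p@c["T"][:3,:3].T+c["T"][:3,3],u,v
def proj(c,P):
    q=(np.atleast_2d(P)-c["T"][:3,3])@c["T"][:3,:3];K=c["K"]
    return np.c_[q[:,0]/q[:,2]*K[0,0]+K[0,2],q[:,1]/q[:,2]*K[1,1]+K[1,2]]
def ray(c,u,v,z):
    K=c["K"];d=c["T"][:3,:3]@np.array([(u-K[0,2])/K[0,0],(v-K[1,2])/K[1,1],1]);o=c["T"][:3,3]
    return o+d*(z-o[2])/d[2]
E
python3 - <<'E'
from h import *
for n in ["scene","side"]:
    c=pickle.load(open(n+"0.pkl","rb"));P,u,v=cloud(c)
    box=(180,320,175,320) if n=="scene" else (180,145,345,325)
    if n=="scene": boxes={"fix":(165,200,290,280),"rack":(278,155,358,220)}
    else: boxes={"fix":(180,150,270,238),"rack":(222,215,342,325)}
    for k,b in boxes.items():
        m=(u>=b[0])&(u<=b[2])&(v>=b[1])&(v<=b[3]);Q=P[m]
        print(n,k,"table z",np.median(Q[np.abs(Q[:,2])<.006][:,2]).round(4),np.histogram(Q[:,2],bins=np.arange(-.01,.11,.005))[0])
        w=Q[Q[:,2]>.006 if k=="rack" else Q[:,2]>.004]
        r=cv2.minAreaRect((w[:,:2]*1000).astype(np.float32));print(r)
        # top view map
        im=np.zeros((600,600,3),np.uint8);ce=np.median(w[:,:2],0)
        for p in w[np.argsort(w[:,2])]:
            x=int(300-(p[1]-ce[1])*2000);y=int(300-(p[0]-ce[0])*2000)
            if 0<=x<600 and 0<=y<600: cv2.circle(im,(x,y),3,tuple(int(i) for i in cv2.applyColorMap(np.uint8([[np.clip(p[2]*2500,0,255)]]),2)[0,0]),-1)
        print(ce);cv2.imwrite(f"pics/top_{n}_{k}.png",im)
ims=[np.hstack([cv2.resize(cv2.imread(f"pics/top_{n}_{k}.png"),(400,300) if 0 else (300,300)) for k in("fix","rack")]) for n in("scene","side")]
cv2.imwrite("pics/top.png",np.vstack(ims))
E
```

```text
scene fix table z -0.002 [   3 4563  201 1064 1173  348  409  161  163  769  221  385  274   79
   84   65   37   40   37   76    2    0    0]
((529.1134033203125, 109.48249816894531), (331.8074035644531, 291.03753662109375), 52.697975158691406)
[0.49436316 0.14896226]
scene rack table z -0.0019 [   1 2228  291  497  218  146  175  165  164  215  251  232   85   80
   80   89   58   80  112  118   12   17    1]
((583.626220703125, -245.6248779296875), (237.77569580078125, 390.62530517578125), 36.63142013549805)
[ 0.50097167 -0.16193297]
side fix table z -0.0004 [   0 2757 1490  210  967  122  171  198  149  610  341  210  402   69
   79   69   35   37   37   63   42    0    0]
((504.4573669433594, 126.80255126953125), (505.4465637207031, 176.98182678222656), 70.23099517822266)
[0.4928221  0.05718841]
side rack table z -0.0004 [   0 4439 2156 1119  439  349  369  382  379  402  644  664  275  197
  223  245   94  204  221  489   35   30   22]
((492.75537109375, -101.7578125), (171.56626892089844, 247.64076232910156), 9.004772186279297)
[ 0.49823368 -0.18059113]
```

View pics/top.png

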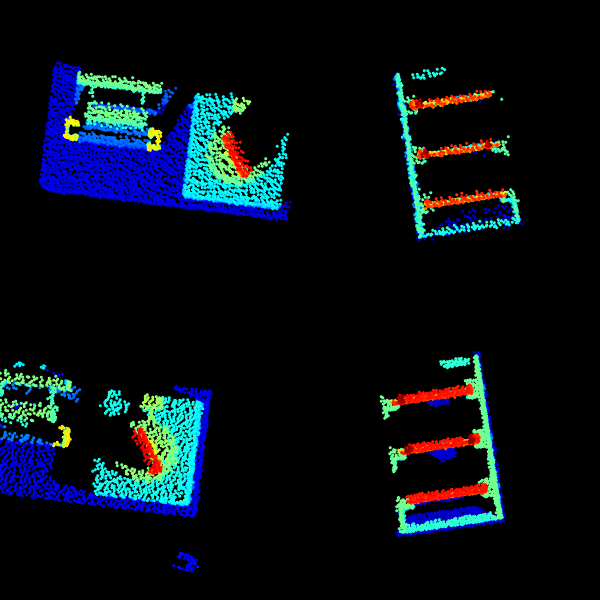

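Run:
```python
from h import *
np.set_printoptions(precision=4,suppress=True)
def rect(Q):
    (cx,cy),(w,h),a=cv2.minAreaRect((Q*1000).astype(np.float32))
    b=cv2.boxPoints(((cx,cy),(w,h),a)); e=b[1]-b[0];f=b[2]-b[1]
    L=e if np.hypot(*e)>np.hypot(*f) else f
    return (round(cx,1),round(cy,1)),(round(max(w,h),1),round(min(w,h),1)),round(np.degrees(np.arctan2(L[1],L[0]))%180-90,1)
from scipy.cluster.hierarchy import fcluster,linkage
for n in ["scene","side"]:
    c=pickle.load(open(n+"0.pkl","rb"));P,u,v=cloud(c)
    m=(P[:,2]>.075)&(P[:,2]<.105)&(P[:,0]>.3)&(P[:,0]<.75)&(P[:,1]>-.3)&(P[:,1]<.2)
    Q=P[m];l=fcluster(linkage(Q,'single'),.012,'distance')
    for k in np.unique(l):
        q=Q[l==k]
        if len(q)>25:
            q2=q[(q[:,2]<.0935)] 
            print(n,len(q),"z",np.percentile(q[:,2],[5,50,95]),rect(q2[:,:2]), "top",rect(q2[q2[:,2]>.083][:,:2]))
    for nm,sl in [("plate",(.003,.012)),("guides",(.055,.072)),("head",(.045,.056)),("housing",(.034,.043))]:
        m=(P[:,2]>sl[0])&(P[:,2]<sl[1])&(P[:,0]>.4)&(P[:,0]<.62)&(P[:,1]>-.05)&(P[:,1]<.3)
        q=P[m]; l=fcluster(linkage(q,'single'),.008,'distance')
        for k in np.unique(l):
            if (l==k).sum()>30: print(n,nm,(l==k).sum(),rect(q[l==k][:,:2]),np.median(q[l==k],0))
```

```text
scene 155 z [0.0761 0.0852 0.0897] ((490.0, 61.0), (46.6, 14.7), np.float32(-63.7)) top ((490.0, 61.0), (46.6, 14.7), np.float32(-63.7))
scene 108 z [0.0768 0.084  0.0959] ((551.0, -162.5), (80.9, 9.0), np.float32(8.9)) top ((551.7, -162.4), (80.9, 8.0), np.float32(9.5))
scene 109 z [0.0758 0.0839 0.0868] ((453.3, -177.2), (81.5, 9.3), np.float32(9.1)) top ((453.4, -176.3), (78.1, 8.8), np.float32(8.2))
scene 123 z [0.0765 0.0848 0.098 ] ((502.2, -170.4), (82.2, 9.3), np.float32(8.5)) top ((502.2, -170.2), (78.0, 9.2), np.float32(8.5))
scene plate 1990 ((501.8, 127.7), (251.8, 129.2), np.float32(-7.3)) [0.4728 0.1832 0.0098]
scene plate 31 ((535.6, 167.2), (69.5, 12.1), np.float32(2.7)) [0.5362 0.165  0.0104]
scene guides 58 ((515.8, 227.3), (21.9, 13.1), np.float32(82.3)) [0.5128 0.2271 0.0631]
scene guides 58 ((504.6, 144.4), (21.5, 11.6), np.float32(86.2)) [0.5065 0.1445 0.062 ]
scene guides 124 ((486.7, 66.2), (45.4, 9.8), np.float32(-60.6)) [0.486  0.065  0.0635]
scene head 36 ((514.1, 226.6), (17.7, 11.0), np.float32(83.3)) [0.5085 0.23   0.0506]
scene head 325 ((544.6, 181.1),
[... 1205 characters left out ...]
0108]
side guides 110 ((492.0, 56.1), (46.7, 13.8), np.float32(-78.1)) [0.4905 0.0541 0.0634]
side guides 48 ((505.0, 143.7), (20.8, 13.6), np.float32(72.1)) [0.506  0.1406 0.0633]
side guides 54 ((517.2, 228.0), (20.2, 16.7), np.float32(73.3)) [0.5187 0.2276 0.0618]
side head 357 ((501.4, 52.7), (85.2, 55.6), np.float32(69.3)) [0.4961 0.0496 0.052 ]
side head 212 ((546.4, 179.8), (86.2, 47.2), np.float32(-6.7)) [0.5496 0.1773 0.0503]
side head 36 ((506.1, 140.8), (18.0, 5.5), np.float32(88.3)) [0.5064 0.1409 0.0506]
side housing 763 ((495.3, 60.4), (105.7, 101.0), np.float32(82.7)) [0.4757 0.0334 0.0394]
side housing 55 ((538.2, 93.1), (25.0, 24.1), np.float32(-50.5)) [0.5384 0.0931 0.0398]
```

Run:
```python
from h import *
for n in ["scene","side"]:
    c=pickle.load(open(n+"0.pkl","rb"));P,u,v=cloud(c)
    m=(P[:,2]>.11)&(P[:,0]>.1)&(P[:,0]<.75)&(abs(P[:,1])<.8)
    H=np.histogram2d(P[m,0],P[m,1],bins=[np.arange(.1,.76,.05),np.arange(-.8,.81,.1)])[0].astype(int)
    print(n);print(H)
```

```text
scene
[[  0   0   0   0   0   0   0   0   0 292   0   0   0   0   0   0]
 [  0   0   0   0   0   0   0   0   0   0   0   0   0   0   0   0]
 [  0   0   0   0   0   0   0   0   0   0   0   0   0   0   0   0]
 [  0   0   0   0   0   0   0   0   0   0   0   0   0   0   0   0]
 [  0   0   0   0   0   0   0   0   0   0   0   0   0   0   0   0]
 [  0   0   0   0   0   0   0   0   0   0   0   0   0   0   0   0]
 [  0   0   0   0   0   0   0   0   0   0   0   0   0   0   0   0]
 [  0   0   0   0   0   0   0   0   0   0   0   0   0   0   0   0]
 [  0   0   0   0   0   0   0   0   0   0   0   0   0   0   0   0]
 [  0   0   0   0   0   0   0   0   0   0   0   0   0   0   0   0]
 [  0   0   0   0   0   0   0   0   0   0   0   0   0   0   0   0]
 [  0   0   0   0   0   0   0   0   0   0   0   0   0   0   0   0]
 [  0   0   0   0   0   0   0   0   0   0   0   0   0   0   0   0]]
side
[[  0   0   0   0   0   0   0   0   0   0   0   0   0   0   0   0]
 [  0   0   0   0   0   0   0   0   0   0   0   0   0   0   0   0]
 [  0   0   0   0   0   0   0   0   0   0   0   0   0 720  81   0]
 [  0   0   0   0   0   0   0   0   0   0   0   0   0 217 474   0]
 [  0   0   0   0   0   0   0   0   0   0   0   0   0   0   0   0]
 [  0   0   0   0   0   0   0   0   0   0   0   0   0   0   0   0]
 [  0   0   0   0   0   0   0   0   0   0   0   0   0   0   0   0]
 [  0   0   0   0   0   0   0   0   0   0   0   0   0   0   0   0]
 [  0   0   0   0   0   0   0   0   0   0   0   0   0   0   0   0]
 [  0   0   0   0   0   0   0   0   0   0   0   0   0   0   0   0]
 [  0   0   0   0   0   0   0   0   0   0   0   0   0   0   0   0]
 [  0   0   0   0   0   0   0   0   0   0   0   0   0   0   0   0]
 [  0   0   0   0   0   0   0   0   0   0   0   0   0   0   0   0]]
```

```bash
python3 -m pendant '[[[60,15,-40,10,0,0,-8],[40,18,-55,10,0,0,-10],[30,18,-55,0,0,0,-10],[30,18,-55,0,0,0,-10],[30,18,-55,0,0,0,-10]]]' 40
```

```text
clock: 0.78
eef_pos: [0.3389, 0.3644, 0.2512]
tool_rot: [-1.807, -2.57, -0.0]
ft_force: [0.8, 0.1, -0.1]
finger_gap: 0.0299
```

```bash
python3 -m pendant '[[[30,28,-49,10,0,0,-8],[30,30,-49,10,0,0,-3.1],[30,30,-49,10,0,0,0],[30,30,-49,10,0,0,0],[30,30,-49,10,0,0,0]]]'
python3 - <<'E'
from cell import status, optics
import cv2,pickle
c=optics.read_camera("wrist"); cv2.imwrite("pics/w1.png",c["image"]); pickle.dump(c,open("w1.pkl","wb"))
print(status.read_state()["eef_pos"])
E
```

```text
clock: 1.4
eef_pos: [0.487, 0.1197, 0.3017]
tool_rot: [-2.039, -2.389, -0.001]
ft_force: [1.1, 0.9, -0.2]
finger_gap: 0.0299
[0.49107523 0.11184268 0.30344393]
```

View pics/w1.png

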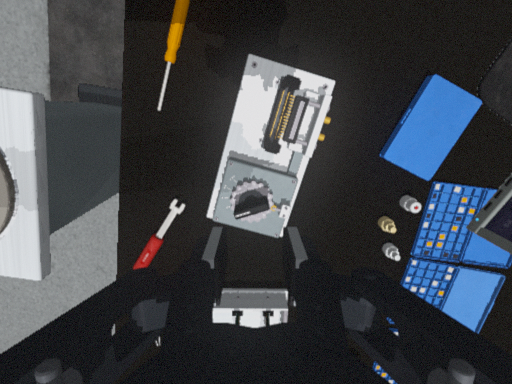

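The wrist view shows the whole fixture: the socket between black guides at (283,113), with the head to its right, and the wing knob at about (250,205). I'll measure it from this view.

Run:
```python
from h import *
from scipy.cluster.hierarchy import fcluster,linkage
def rect(Q):
    (cx,cy),(w,h),a=cv2.minAreaRect((Q*1000).astype(np.float32))
    b=cv2.boxPoints(((cx,cy),(w,h),a)); e=b[1]-b[0];f=b[2]-b[1]
    L=e if np.hypot(*e)>np.hypot(*f) else f
    return (round(cx,1),round(cy,1)),(round(max(w,h),1),round(min(w,h),1)),round(float(np.degrees(np.arctan2(L[1],L[0]))%180-90),1)
c=pickle.load(open("w1.pkl","rb"));P,u,v=cloud(c)
print("table",np.median(P[(abs(P[:,2])<.008)&(P[:,0]>.3)][:,2]))
for nm,sl in [("all",(.006,.12)),("wing",(.075,.1)),("guides",(.055,.075)),("head",(.045,.058)),("wheel",(.043,.06)),("housing",(.033,.043))]:
    m=(P[:,2]>sl[0])&(P[:,2]<sl[1])&(P[:,0]>.4)&(P[:,0]<.62)&(P[:,1]>-.03)&(P[:,1]<.3)&(v<240)
    q=P[m]; l=fcluster(linkage(q,'single'),.006,'distance')
    for k in np.unique(l):
        if (l==k).sum()>25: print(nm,(l==k).sum(),rect(q[l==k][:,:2]),np.median(q[l==k],0).round(4))
a=c["image"][45:250,200:345]
cv2.imwrite("pics/w1z.png",cv2.resize(a,None,fx=2.9,fy=2.9,interpolation=cv2.INTER_CUBIC))
```

```text
table 0.0008533942180575793
all 38 ((574.0, 167.2), (8.8, 8.6), -7.7) [0.574  0.1674 0.0382]
all 42 ((576.6, 191.0), (9.0, 8.7), -4.0) [0.577  0.191  0.0384]
all 310 ((556.7, 67.2), (135.5, 10.3), -6.5) [0.5599 0.0981 0.0126]
all 14059 ((504.8, 130.2), (249.1, 128.0), -7.2) [0.5023 0.1479 0.0269]
wing 419 ((492.6, 63.0), (47.1, 12.6), -63.1) [0.4922 0.0649 0.0908]
guides 106 ((535.3, 57.8), (24.8, 19.6), 82.2) [0.5403 0.0574 0.0557]
guides 162 ((488.8, 74.2), (46.5, 19.1), -70.7) [0.49   0.0702 0.0644]
guides 193 ((517.3, 229.0), (21.8, 13.5), 83.0) [0.5183 0.2292 0.0662]
guides 158 ((506.7, 145.2), (21.9, 13.3), 82.5) [0.5074 0.1449 0.0665]
head 1001 ((502.2, 56.9), (84.8, 61.5), 59.2) [0.4972 0.0686 0.0534]
head 1334 ((544.7, 183.3), (83.7, 52.4), -7.4) [0.543  0.1846 0.0516]
wheel 37 ((516.7, 225.9), (17.6, 7.4), 83.1) [0.5181 0.2241 0.0553]
wheel 1418 ((544.2, 183.0), (83.6, 54.2), -6.5) [0.5416 0.1848 0.0514]
wheel 27 ((506.8, 148.6), (17.3, 6.9), 82.7) [0.5088 0.1485 0.0554]
wheel 1032 ((502.2, 56.9), (84.8, 61.5), 59.2) [0.4972 0.0685 0.0534]
housing 38 ((574.0, 167.2), (8.8, 8.6), -7.7) [0.574  0.1674 0.0382]
housing 42 ((576.6, 191.0), (9.0, 8.7), -4.0) [0.577  0.191  0.0384]
housing 52 ((558.6, 181.6), (44.8, 0.7), -7.3) [0.5587 0.1832 0.0384]
housing 2957 ((496.4, 62.3), (106.2, 98.2), 82.9) [0.4959 0.0771 0.0406]
```

View pics/w1z.png

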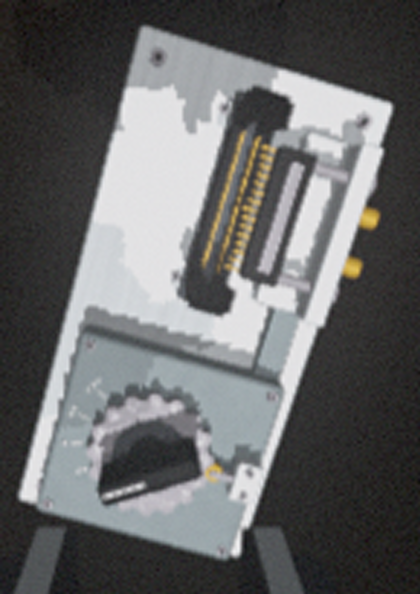

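Run:
```python
from h import *
from scipy.optimize import least_squares
from scipy.spatial import ConvexHull
for f in ["w1","scene0","side0"]:
    c=pickle.load(open(f+".pkl","rb"));P,u,v=cloud(c)
    r=np.hypot(P[:,0]-.494,P[:,1]-.0625)
    m=(P[:,2]>.047)&(P[:,2]<.057)&(r<.042)
    q=P[m]
    ang=np.arctan2(q[:,1]-.0625,q[:,0]-.494)
    rr=np.hypot(q[:,0]-.494,q[:,1]-.0625)
    b=((ang+np.pi)/(2*np.pi)*36).astype(int);E=[]
    for k in range(36):
        if (b==k).sum()>3:
            i=np.where(b==k)[0];E.append(q[i[np.argsort(rr[i])[-2]],:2])
    E=np.array(E)
    s=least_squares(lambda p:np.hypot(E[:,0]-p[0],E[:,1]-p[1])-p[2],[.494,.0625,.03],loss="soft_l1",f_scale=.001)
    print(f,m.sum(),len(E),s.x.round(4),np.abs(s.fun).mean().round(4))
    m=(P[:,2]>.086)&(P[:,2]<.096)&(r<.035);print(" wing top",P[m].mean(0).round(4), P[m].min(0).round(4),P[m].max(0).round(4))
```

```text
w1 865 33 [0.4923 0.0631 0.0303] 0.0015
 wing top [0.4924 0.064  0.0908] [0.4703 0.0489 0.0861] [0.5148 0.0775 0.0932]
scene0 239 23 [0.49   0.061  0.0289] 0.0021
 wing top [0.4897 0.0622 0.0885] [0.468  0.0477 0.0861] [0.5119 0.0746 0.0907]
side0 286 25 [0.4924 0.0609 0.0297] 0.0021
 wing top [0.4908 0.0589 0.0893] [0.4697 0.0461 0.086 ] [0.5135 0.0744 0.0921]
```

```bash
python3 -m pendant '[[[30,2.4,-56,-10,0,0,0],[30,2.4,-56,-10,0,0,0],[30,2.4,-56,-15,0,0,0],[30,2.4,-56,-20,0,0,0],[30,2.4,-58,-20,0,0,0]]]'; python3 -m pendant '[[[30,0,0,0,0,0,0],[30,0,0,0,0,0,0]]]';python3 - <<'E'
from cell import status, optics
import cv2,pickle
from h import *
c=optics.read_camera("wrist"); cv2.imwrite("pics/w2.png",c["image"]); pickle.dump(c,open("w2.pkl","wb"))
s=status.read_state();print(s["eef_pos"],s["tool_rot"])
P,u,v=cloud(c)
from scipy.cluster.hierarchy import fcluster,linkage
m=(P[:,2]>.08)&(P[:,2]<.094)&(P[:,0]>.4)&(P[:,0]<.62)&(P[:,1]>-.24)&(P[:,1]<-.1)
q=P[m]; l=fcluster(linkage(q,'single'),.006,'distance')
for k in np.unique(l):
    if (l==k).sum()>25:
        (cx,cy),(w,h),a=cv2.minAreaRect((q[l==k][:,:2]*1000).astype(np.float32));print((l==k).sum(),cx,cy,w,h,a,np.median(q[l==k],0).round(4))
E
```

```text
clock: 2.08
eef_pos: [0.4985, -0.1616, 0.2258]
tool_rot: [2.038, 2.39, 0.001]
ft_force: [0.8, -0.2, 0.0]
finger_gap: 0.0297
clock: 2.33
eef_pos: [0.4984, -0.1602, 0.226]
tool_rot: [-2.04, -2.388, 0.0]
ft_force: [0.2, 0.6, -0.2]
finger_gap: 0.0301
[ 0.49877094 -0.15940974  0.22629413] [-2.03785000e+00 -2.39046396e+00 -6.62437660e-04]
674 455.31072998046875 -175.85800170898438 8.674357414245605 78.80378723144531 8.522716522216797 [ 0.4554 -0.1739  0.0884]
662 553.810546875 -161.32020568847656 8.773087501525879 79.10590362548828 8.28270435333252 [ 0.5532 -0.1608  0.0884]
533 504.8398132324219 -168.86427307128906 8.15456771850586 79.7121810913086 8.949800491333008 [ 0.504  -0.1665  0.0887]
```

View pics/w2.png

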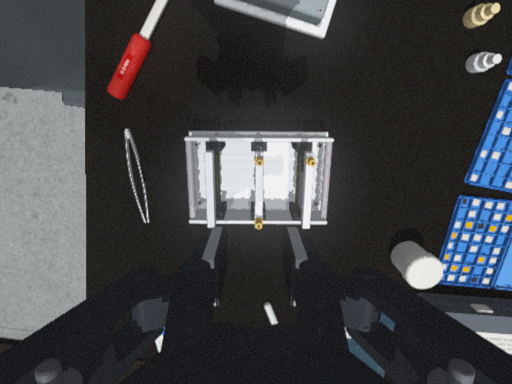

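The middle card measures (504.7, -168.8) in the wrist view and about (503, -170.5) in the other two. I use (504.2, -169.5). First I descend to z = 0.11 and check.

```bash
python3 -m pendant '[[[30,5.5,-10,-30,0,0,-0.4],[30,0,0,-40,0,0,0],[30,0,0,-40,0,0,0],[30,0,0,0,0,0,0],[30,0,0,0,0,0,0]]]';python3 - <<'E'
from cell import status, optics
import cv2,pickle
from h import *
c=optics.read_camera("wrist"); pickle.dump(c,open("w3.pkl","wb"))
s=status.read_state();print(s["eef_pos"],s["tool_rot"])
d=optics.read_camera("side"); e=optics.read_camera("scene")
cv2.imwrite("pics/w3.png",cv2.resize(np.hstack([c["image"],cv2.resize(d["image"][200:330,210:350],(414,384))]),(800,332)))
E
```

```text
clock: 3.0
eef_pos: [0.5052, -0.17, 0.1177]
tool_rot: [2.046, 2.383, 0.002]
ft_force: [-0.2, 0.4, 0.5]
finger_gap: 0.0301
[ 0.5054358  -0.17029393  0.11809912] [2.04535506 2.38153216 0.00288466]
```

View pics/w3.png

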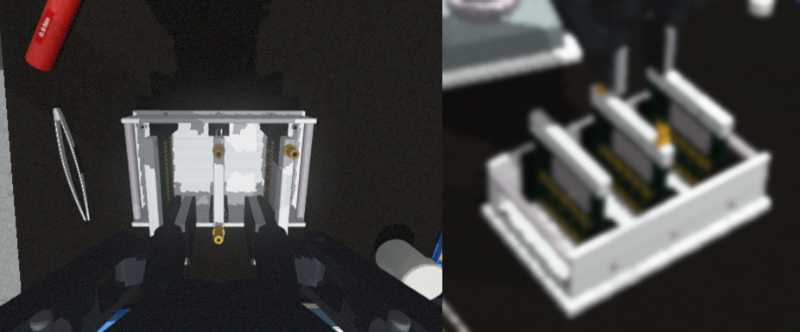

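The fingers straddle the middle rail (219 px) evenly, between the neighbouring cards. I descend to grasp height and close gently.

```bash
python3 -m pendant '[[[30,-0.5,0.5,-28,0,0,0],[30,0,0,-27,0,0,0],[30,0,0,0,0,0,0],[30,0,0,0,0,0,0]]]' 20; python3 -m pendant '[[[16,0,0,0,0,0,0],[8,0,0,0,0,0,0],[3,0,0,0,0,0,0],[3,0,0,0,0,0,0],[3,0,0,0,0,0,0]]]' 20
```

```text
clock: 3.65
eef_pos: [0.5044, -0.1705, 0.0626]
tool_rot: [2.047, 2.381, 0.002]
ft_force: [-0.6, -0.9, 0.5]
finger_gap: 0.0299
clock: 4.28
eef_pos: [0.5043, -0.1702, 0.0621]
tool_rot: [2.047, 2.381, 0.002]
ft_force: [-1.1, 1.3, 7.0]
finger_gap: 0.0075
```

```bash
python3 -m pendant '[[[0,0,0,0,0,0,0],[0,0,0,0,0,0,0],[0,0,0,5,0,0,0],[0,0,0,6,0,0,0]]]' 60; python3 -m pendant '[[[0,0,0,14,0,0,0],[0,0,0,20,0,0,0],[0,0,0,20,0,0,0],[0,0,0,25,0,0,0],[0,0,0,25,0,0,0]]]'; python3 -m pendant '[[[0,0,0,30,0,0,0],[0,0,0,30,0,0,0],[0,0,0,0,0,0,0],[0,0,0,0,0,0,0]]]'
python3 - <<'E'
from cell import status, optics
import cv2,pickle
from h import *
s=status.read_state();print(s["eef_pos"],s["tool_rot"],s["finger_gap"],s["ft_force"])
for n in["wrist","side","scene"]:
    c=optics.read_camera(n); pickle.dump(c,open("l_%s.pkl"%n,"wb")); cv2.imwrite(f"pics/l_{n}.png",c["image"])
a=cv2.imread("pics/l_side.png")[150:320,180:360];b=cv2.imread("pics/l_scene.png")[110:225,250:380]
cv2.imwrite("pics/l.png",np.hstack([cv2.resize(a,(400,378)),cv2.resize(b,(400,378),interpolation=2)]))
E
```

```text
clock: 4.78
eef_pos: [0.5032, -0.17, 0.0725]
tool_rot: [-2.048, -2.382, 0.0]
ft_force: [-0.1, -0.1, -0.2]
finger_gap: 0.0071
clock: 5.4
eef_pos: [0.5032, -0.1702, 0.1777]
tool_rot: [-2.048, -2.382, 0.0]
ft_force: [0.4, -0.9, -1.5]
finger_gap: 0.0073
clock: 5.9
eef_pos: [0.5029, -0.1699, 0.236]
tool_rot: [-2.048, -2.382, 0.0]
ft_force: [0.1, 0.1, -1.7]
finger_gap: 0.0067
[ 0.50292387 -0.16985047  0.23601045] [-2.04752589e+00 -2.38168069e+00  1.29608602e-04] 0.006704871503389854 [ 0.09718277  0.10584166 -1.71956742]
```

View pics/l.png

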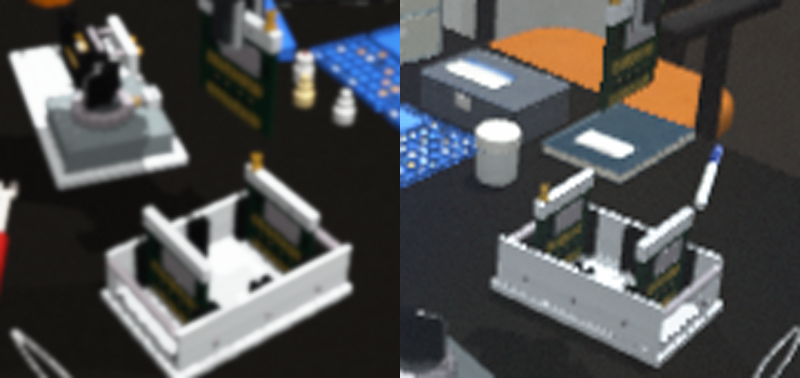

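View pics/l_wrist.png

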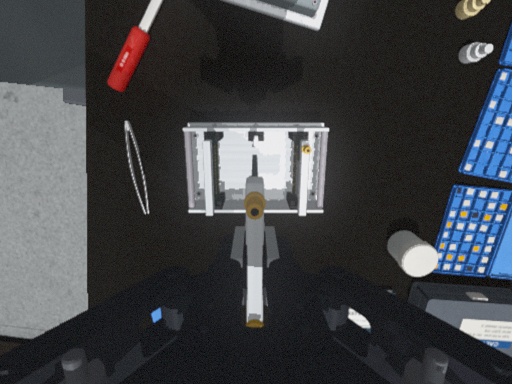

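The two-port card is lifted clear and the other two are still in the rack. Next I measure the held card relative to the tool.

Run:
```python
from h import *
np.set_printoptions(precision=4,suppress=True)
t=np.array([.50292,-.16985,.23601])
for n in["wrist","side","scene"]:
    c=pickle.load(open("l_%s.pkl"%n,"rb"));P,u,v=cloud(c)
    m=(abs(P[:,0]-t[0])<.03)&(abs(P[:,1]-t[1])<.06)&(P[:,2]>.15)&(P[:,2]<.29)
    if n=="wrist": m&=(P[:,2]>.255)&(P[:,2]<.268)
    q=P[m]
    print(n,m.sum(),np.histogram(q[:,2],bins=np.arange(.15,.3,.01))[0])
    if n=="wrist":
        w=q[abs(q[:,0]-t[0]+ (q[:,1]-t[1])*.152)<.012]
    else: w=q[q[:,2]<.22]
    (cx,cy),(ww,h),a=cv2.minAreaRect((w[:,:2]*1000).astype(np.float32));print(len(w),cx,cy,ww,h,a)
    d=np.array([-np.sin(.15),np.cos(.15)]);s=(w[:,:2]-t[:2])@d
    print("along",np.percentile(s,[1,99]),"zslope",np.polyfit(s,w[:,2],1))
    if n!="wrist":
        nn=np.array([np.cos(.15),np.sin(.15)]);A=np.c_[s,w[:,2]-.2,np.ones(len(w))];print("normal off: yawslope,pitch slope,off",np.linalg.lstsq(A,(w[:,:2]-t[:2])@nn,rcond=None)[0],"zmin",np.percentile(w[:,2],[0,1,3]))
```

```text
wrist 2936 [   0    0    0    0    0    0    0    0    0    0  327 2609    0    0]
2652 502.8121337890625 -164.6824188232422 23.25123405456543 71.07221984863281 20.389272689819336
along [-0.0284  0.0406] zslope [-0.0058  0.2625]
side 2115 [  0   0   0 162 184 196 198 173 151 185 234 228 145 259]
740 502.38482666015625 -169.19984436035156 5.755340099334717 82.13420104980469 8.714859008789062
along [-0.0396  0.04  ] zslope [0.0041 0.201 ]
normal off: yawslope,pitch slope,off [-0.0036  0.0044 -0.0014] zmin [0.1803 0.1815 0.1824]
scene 824 [  0   0   5  61  72  69  63  72  53  66  92  80  75 116]
270 500.16552734375 -170.21620178222656 5.207679271697998 83.97236633300781 7.504791259765625
along [-0.0391  0.0404] zslope [-0.0109  0.1996]
normal off: yawslope,pitch slope,off [ 0.0003  0.0078 -0.0026] zmin [0.179  0.1798 0.1805]
```

The card sits centred and level in the jaws, with its bottom about 54 mm below the TCP. After correcting each camera by its rack offset, the socket is at about (510.8, 186.4) with yaw -7.2°. I carry the card over.

```bash
python3 -m pendant '[[[0,1,30,0,0,0,0],[0,1,50,0,0,0,-4],[0,1,55,0,0,0,-4],[0,1,55,0,0,0,-4],[0,1,55,0,0,0,-3.8]]]'; python3 -m pendant '[[[0,1,55,0,0,0,0],[0,1,40,0,0,0,0],[0,1,16,0,0,0,0],[0,0,0,0,0,0,0],[0,0,0,0,0,0,0]]]'
python3 - <<'E'
from cell import status
s=status.read_state();print(s["eef_pos"]*1000,np.degrees(2*np.arctan2(s["tool_rot"][1],s["tool_rot"][0]))-90) if 0 else print(s["eef_pos"]*1000,s["tool_rot"],s["finger_gap"],s["ft_force"])
E
```

```text
clock: 6.68
eef_pos: [0.5079, 0.0765, 0.2357]
tool_rot: [-2.359, -2.075, 0.002]
ft_force: [1.2, 0.5, -1.0]
finger_gap: 0.0068
clock: 7.3
eef_pos: [0.5116, 0.1836, 0.2361]
tool_rot: [2.359, 2.074, -0.002]
ft_force: [0.5, -0.1, -0.5]
finger_gap: 0.0069
[511.62755929 183.58022715 236.13809987] [ 2.35869686e+00  2.07430257e+00 -1.53608504e-03] 0.006939326804684319 [ 0.51357123 -0.10431269 -0.51499747]
```

```bash
python3 -m pendant '[[[0,-0.8,2.8,-36,0,0,0.1],[0,0,0,-40,0,0,0],[0,0,0,-30,0,0,0],[0,0,0,0,0,0,0],[0,0,0,0,0,0,0]]]'
python3 - <<'E'
from cell import status,optics
from h import *
s=status.read_state();print(s["eef_pos"]*1000,s["tool_rot"],s["finger_gap"],s["ft_force"])
for n in["wrist","side","scene"]:
    c=optics.read_camera(n); pickle.dump(c,open("s_%s.pkl"%n,"wb")); cv2.imwrite(f"pics/s_{n}.png",c["image"])
a=cv2.imread("pics/s_side.png")[120:240,170:290];b=cv2.imread("pics/s_scene.png")[180:290,155:285]
cv2.imwrite("pics/s.png",np.hstack([cv2.resize(a,(390,390),interpolation=2),cv2.resize(b,(410,390),interpolation=2)]))
E
```

```text
clock: 7.92
eef_pos: [0.5117, 0.1878, 0.1315]
tool_rot: [2.356, 2.078, 0.002]
ft_force: [1.0, -0.6, -1.0]
finger_gap: 0.0066
[511.69399054 187.81760153 131.54566833] [2.35569076e+00 2.07750847e+00 2.27056840e-03] 0.006620880470996579 [ 0.97072733 -0.61155253 -0.98495268]
```

View pics/s.png

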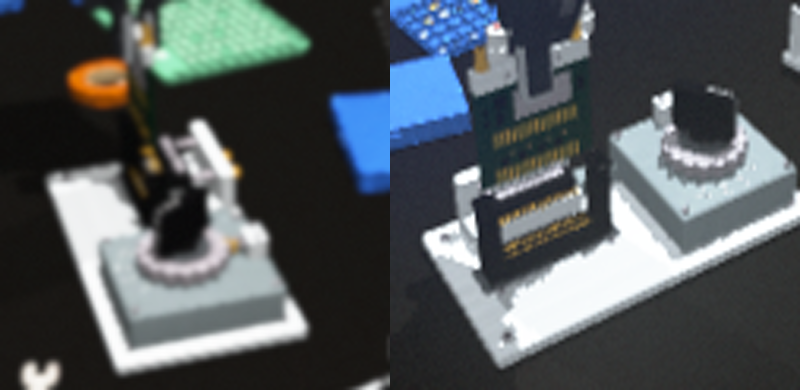

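View pics/s_wrist.png

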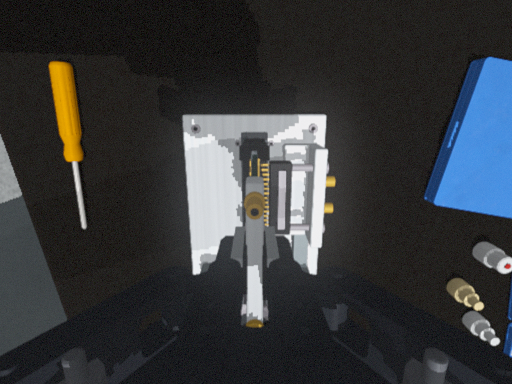

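```bash
python3 -m pendant '[[[0,-0.8,-1.4,0,0,0,0],[0,0,0,-5,0,0,0],[0,0,0,-5,0,0,0],[0,0,0,-5,0,0,0],[0,0,0,0,0,0,0]]]'; python3 -m pendant '[[[0,0,0,-4,0,0,0],[0,0,0,-4,0,0,0],[0,0,0,-4,0,0,0],[0,0,0,0,0,0,0]]]'
python3 -c "
from cell import status
s=status.read_state();print(s['eef_pos']*1000,s['wrist_torque'])"
```

```text
clock: 8.7
eef_pos: [0.5095, 0.1872, 0.1147]
tool_rot: [-2.354, -2.08, 0.002]
ft_force: [-0.0, 0.8, -0.5]
finger_gap: 0.0069
clock: 9.2
eef_pos: [0.5101, 0.1872, 0.103]
tool_rot: [2.354, 2.08, 0.0]
ft_force: [1.5, 0.4, -2.1]
finger_gap: 0.0069
[510.10694997 187.24033001 103.04708556] [-0.03143807 -0.40164203  0.00498919]
```

```bash
python3 -m pendant '[[[0,0.3,-0.3,-6,0,0,0],[0,0,0,-6,0,0,0],[0,0,0,-6,0,0,0],[0,0,0,-6,0,0,0],[0,0,0,0,0,0,0]]]'; python3 -m pendant '[[[0,0,0,-4,0,0,0],[0,0,0,-3,0,0,0],[0,0,0,-2,0,0,0],[0,0,0,0,0,0,0]]]'
python3 -c "
from cell import status
s=status.read_state();print(s['eef_pos']*1000,s['wrist_torque'],s['ft_force'])"
```

```text
clock: 9.82
eef_pos: [0.5103, 0.1869, 0.0788]
tool_rot: [2.354, 2.08, -0.0]
ft_force: [2.5, -0.1, -2.5]
finger_gap: 0.007
clock: 10.32
eef_pos: [0.5104, 0.187, 0.0702]
tool_rot: [2.354, 2.08, 0.0]
ft_force: [2.8, -0.4, -3.2]
finger_gap: 0.0068
[510.36094773 187.02330768  70.17499719] [-0.04887013 -0.78889569  0.05264944] [ 2.83009865 -0.35815249 -3.15057093]
```

```bash
python3 -m pendant '[[[0,0.4,0,-1.5,0,0,0],[0,0,0,-1.5,0,0,0],[0,0,0,-1,0,0,0],[0,0,0,0,0,0,0]]]'; python3 -m pendant '[[[0,0,0,-1,0,0,0],[0,0,0,-1,0,0,0],[0,0,0,0,0,0,0]]]'
python3 -c "
from cell import status
s=status.read_state();print(s['eef_pos']*1000,s['wrist_torque'],s['ft_force'])"
```

```text
clock: 10.82
eef_pos: [0.5105, 0.187, 0.0663]
tool_rot: [-2.354, -2.08, 0.0]
ft_force: [1.3, 0.2, -0.3]
finger_gap: 0.0067
clock: 11.2
eef_pos: [0.5115, 0.187, 0.0662]
tool_rot: [-2.355, -2.079, -0.003]
ft_force: [-3.3, -2.1, 18.8]
finger_gap: 0.0069
[511.54485013 187.00766401  66.17961939] [-0.45710762  0.693864    0.02972504] [-3.34200463 -2.07403854 18.75096338]
```

The card bottomed at TCP z = 66.2 (66 predicted) with 19 N of reaction. I relax the push, open and retreat upward.

```bash
python3 -m pendant '[[[0,-0.5,0,1.2,0,0,0],[12,0,0,0,0,0,0],[24,0,0,0,0,0,0],[30,0,0,0,0,0,0],[30,0,0,0,0,0,0]]]' 40; python3 -m pendant '[[[30,0,0,8,0,0,0],[30,0,0,20,0,0,0],[30,0,0,30,0,0,0],[30,0,0,35,0,0,0],[30,0,0,35,0,0,0]]]'
python3 - <<'E'
from cell import status,optics
from h import *
s=status.read_state();print(s["eef_pos"]*1000,s["tool_rot"],s["finger_gap"],s["ft_force"])
for n in["wrist","side","scene"]:
    c=optics.read_camera(n); pickle.dump(c,open("r_%s.pkl"%n,"wb")); cv2.imwrite(f"pics/r_{n}.png",c["image"])
    P,u,v=cloud(c);m=(abs(P[:,0]-.511)<.03)&(abs(P[:,1]-.1865)<.055)&(P[:,2]>.083)&(P[:,2]<.098)
    q=P[m];print(n,cv2.minAreaRect((q[:,:2]*1000).astype(np.float32)),np.median(q[:,2]),np.histogram(q[:,2],bins=np.arange(.083,.1,.002))[0])
a=cv2.imread("pics/r_side.png")[120:240,170:290];b=cv2.imread("pics/r_scene.png")[180:290,155:285]
cv2.imwrite("pics/r.png",np.hstack([cv2.resize(a,(390,390),interpolation=2),cv2.resize(b,(410,390),interpolation=2)]))
E
```

```text
clock: 11.82
eef_pos: [0.5099, 0.187, 0.0653]
tool_rot: [-2.354, -2.08, 0.001]
ft_force: [-0.3, 0.2, -0.1]
finger_gap: 0.0298
clock: 12.45
eef_pos: [0.51, 0.1868, 0.1951]
tool_rot: [2.355, 2.08, 0.0]
ft_force: [0.1, 0.5, 0.2]
finger_gap: 0.0303
[510.01960988 186.812185   195.06802121] [2.35453545e+00 2.07972488e+00 2.18062742e-04] 0.03028813665787969 [0.09924    0.52344011 0.24757156]
wrist ((511.4432067871094, 188.1304931640625), (79.588623046875, 8.288603782653809), 82.67723083496094) 0.09259047611116436 [  1   7  13  18 431 162  46   7]
side ((509.68353271484375, 183.96473693847656), (76.3558578491211, 8.6532621383667), 82.17475891113281) 0.0910067955169705 [ 7  7 11 16 26  9  4  3]
scene ((508.6546936035156, 186.42764282226562), (79.31954193115234, 10.2777738571167), 82.1087417602539) 0.08898492452844992 [27 25 46 64 15  8  7  1]
```

View pics/r.png

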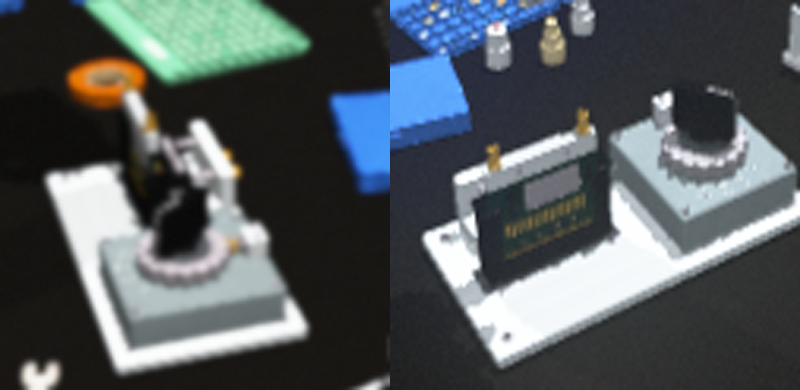

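View pics/r_wrist.png

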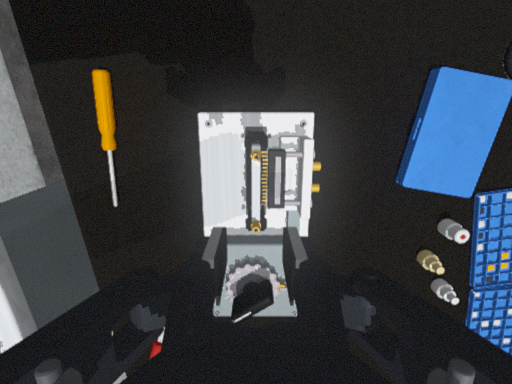

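```bash
python3 -c "
from cell import status
s=status.read_state();print(s['joint_positions'])"
python3 - <<'E'
from h import *
c=pickle.load(open("r_wrist.pkl","rb"));P,u,v=cloud(c)
m=(P[:,2]>.083)&(P[:,2]<.097)&(abs(P[:,0]-.492)<.035)&(abs(P[:,1]-.062)<.035)
print(m.sum(),cv2.minAreaRect((P[m][:,:2]*1000).astype(np.float32)))
E
```

```text
[-0.94606485  0.33729762  0.59747141  1.9400884  -0.23600163  0.92854676
 -0.35661476]
631 ((492.517333984375, 63.35231399536133), (47.62435531616211, 12.425326347351074), 26.16107749938965)
```

```bash
python3 -m pendant '[[[30,-4,-25,0,0,0,10],[30,-4,-25,0,0,0,10],[30,-4,-25,0,0,0,10],[30,-4,-25,0,0,0,10],[30,-2.8,-25,0,0,0,10]]]'; python3 -m pendant '[[[30,0,0,0,0,0,10],[30,0,0,0,0,0,10],[30,0,0,0,0,0,10],[30,0,0,0,0,0,10],[30,0,0,0,0,0,10]]]';  python3 -m pendant '[[[30,0,0,-10,0,0,10],[30,0,0,-15,0,0,10],[30,0,0,-15,0,0,4],[30,0,0,0,0,0,0],[30,0,0,0,0,0,0]]]';python3 -c "
from cell import status
import numpy as np
s=status.read_state();r=s['tool_rot'];print(s['joint_positions'],s['eef_pos']*1000,2*np.degrees(np.arctan2(r[1],r[0]))-90)"
```

```text
clock: 13.22
eef_pos: [0.4903, 0.0611, 0.1927]
tool_rot: [-1.246, -2.883, 0.002]
ft_force: [-0.1, -0.0, 0.1]
finger_gap: 0.0298
clock: 13.85
eef_pos: [0.4905, 0.0618, 0.1926]
tool_rot: [0.089, -3.138, 0.001]
ft_force: [-0.7, -0.6, -0.8]
finger_gap: 0.0301
clock: 14.48
eef_pos: [0.4913, 0.0619, 0.1536]
tool_rot: [0.729, -3.056, 0.0]
ft_force: [0.6, 0.4, -0.5]
finger_gap: 0.0305
[-0.45535498  0.28301754  0.24089065  2.06735433 -0.09280468  0.80149454
  1.88008321] [491.25424306  61.92064837 153.57044316] -243.16775478510795
```

```bash
python3 -m pendant '[[[30,0,0,-25,0,0,0],[30,0,0,-25,0,0,0],[30,0,0,0,0,0,0],[30,0,0,0,0,0,0]]]'
python3 - <<'E'
from cell import status,optics
from h import *
s=status.read_state();print(s["eef_pos"]*1000)
c=optics.read_camera("wrist");cv2.imwrite("pics/k.png",c["image"]);pickle.dump(c,open("k.pkl","wb"))
E
```

```text
clock: 14.98
eef_pos: [0.492, 0.0621, 0.1045]
tool_rot: [-0.73, 3.054, 0.0]
ft_force: [-0.4, -0.4, -0.3]
finger_gap: 0.0296
[491.98549968  62.13929195 104.50053868]
```

View pics/k.png

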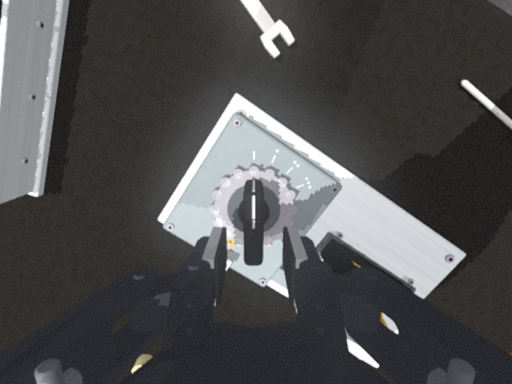

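The wing (254,220) is centred between the fingers, square to them and pointing at the no-dot rest mark. I descend and grip.

```bash
python3 -m pendant '[[[30,-0.5,0,-24,0,0,0],[30,0,0,-20,0,0,0],[30,0,0,0,0,0,0],[20,0,0,0,0,0,0],[14,0,0,0,0,0,0]]]' 30; python3 -m pendant '[[[5,0,0,0,0,0,0],[5,0,0,0,0,0,0],[5,0,0,0,0,0,0]]]' 30; python3 -m pendant '[[[0,0,0,0,0,0,0],[0,0,0,0,0,0,0]]]' 90;python3 -c "
from cell import status
import numpy as np
s=status.read_state();r=s['tool_rot'];print(s['joint_positions'],s['eef_pos']*1000,2*np.degrees(np.arctan2(r[1],r[0]))-90,s['wrist_torque'])"
```

```text
clock: 15.65
eef_pos: [0.4917, 0.0622, 0.0606]
tool_rot: [-0.731, 3.053, 0.0]
ft_force: [0.2, -0.3, 0.1]
finger_gap: 0.014
clock: 16.02
eef_pos: [0.4921, 0.0614, 0.0607]
tool_rot: [-0.729, 3.053, -0.001]
ft_force: [0.3, -3.4, 7.0]
finger_gap: 0.0111
clock: 16.27
eef_pos: [0.4921, 0.0614, 0.0608]
tool_rot: [-0.729, 3.053, -0.001]
ft_force: [-0.6, -3.5, 9.0]
finger_gap: 0.0109
[-0.41560046  0.4379649   0.2022458   2.12682741 -0.15345753  0.58751099
  1.93518449] [492.12766437  61.40264432  60.79063215] 116.84706558853318 [-0.57884689  0.05035653 -0.09412994]
```

```bash
cat > st.py <<'E'
from cell import status
import numpy as np
s=status.read_state();r=s['tool_rot'];print(s['joint_positions'].round(2),(s['eef_pos']*1000).round(1),"jaw",(2*np.degrees(np.arctan2(r[1],r[0]))-90)%180,s['wrist_torque'].round(3),s['ft_force'].round(1),s['finger_gap'].round(4))
E
python3 -m pendant '[[[0,0,0,0,0,0,-6],[0,0,0,0,0,0,-7],[0,0,0,0,0,0,-7],[0,0,0,0,0,0,0]]]'; python3 st.py;python3 -m pendant '[[[0,0,0,0,0,0,-7],[0,0,0,0,0,0,-7],[0,0,0,0,0,0,-6],[0,0,0,0,0,0,0]]]'; python3 st.py
```

```text
clock: 16.77
eef_pos: [0.4921, 0.0614, 0.0608]
tool_rot: [-0.186, 3.133, -0.001]
ft_force: [-0.1, -4.1, 9.2]
finger_gap: 0.0105
clock: 17.27
eef_pos: [0.4922, 0.0613, 0.0608]
tool_rot: [0.36, 3.118, 0.0]
ft_force: [-1.2, -3.8, 9.8]
finger_gap: 0.0107Traceback (most recent call last):
  File "st.py", line 3, in <module>
    s=status.read_state();r=s['tool_rot'];print(s['joint_positions'].round(2),(s['eef_pos']*1000).round(1),"jaw",(2*np.degrees(np.arctan2(r[1],r[0]))-90)%180,s['wrist_torque'].round(3),s['ft_force'].round(1),s['finger_gap'].round(4))
                                                                                                                                                                                                                ^^^^^^^^^^^^^^^^^^^^^
AttributeError: 'float' object has no attribute 'round'
Traceback (most recent call last):
  File "st.py", line 3, in <module>
    s=status.read_state();r=s['tool_rot'];print(s['joint_positions'].round(2),(s['eef_pos']*1000).round(1),"jaw",(2*np.degrees(np.arctan2(r[1],r[0]))-90)%180,s['wrist_torque'].round(3),s['ft_force'].round(1),s['finger_gap'].round(4))
                                                                                                                                                                                                                ^^^^^^^^^^^^^^^^^^^^^
AttributeError: 'float' object has no attribute 'round'
```

```bash
sed -i "s/,s\['finger_gap'\].round(4)//" st.py; python3 st.py; python3 -m pendant '[[[0,0,0,0,0,0,-6],[0,0,0,0,0,0,-6],[0,0,0,0,0,0,-6],[0,0,0,0,0,0,0]]]'; python3 st.py;python3 -m pendant '[[[0,0,0,0,0,0,-3],[0,0,0,0,0,0,-3],[0,0,0,0,0,0,-2],[0,0,0,0,0,0,0]]]'; python3 st.py
```

```text
[-0.56  0.46  0.39  2.14 -0.3   0.6   1.38] [492.2  61.3  60.8] jaw 76.82426134631487 [-0.741  0.031  0.087] [-1.2 -3.8  9.8]
clock: 17.77
eef_pos: [0.4921, 0.0613, 0.0608]
tool_rot: [0.843, 3.024, 0.001]
ft_force: [-0.8, -3.7, 10.2]
finger_gap: 0.0107
[-0.63  0.47  0.47  2.14 -0.37  0.6   1.14] [492.1  61.3  60.8] jaw 58.83124301100531 [-0.819  0.126  0.159] [-0.8 -3.7 10.2]
clock: 18.27
eef_pos: [0.4922, 0.0612, 0.0608]
tool_rot: [1.051, 2.958, 0.001]
ft_force: [-0.4, -4.5, 10.2]
finger_gap: 0.0106
[-0.66  0.48  0.51  2.14 -0.41  0.61  1.03] [492.2  61.2  60.8] jaw 50.86281930017344 [-0.853  0.053  0.125] [-0.4 -4.5 10.2]
```

```bash
python3 -m pendant '[[[0,0,0,0,0,0,-1.5],[0,0,0,0,0,0,0],[0,0,0,0,0,0,0]]]'; python3 st.py
python3 - <<'E'
from cell import optics
from h import *
for n in["wrist","side","scene"]:
    c=optics.read_camera(n); pickle.dump(c,open("f_%s.pkl"%n,"wb")); cv2.imwrite(f"pics/f_{n}.png",c["image"])
a=cv2.imread("pics/f_side.png")[120:240,170:290];b=cv2.imread("pics/f_scene.png")[180:290,155:285]
cv2.imwrite("pics/f.png",np.hstack([cv2.resize(a,(390,390),interpolation=2),cv2.resize(b,(410,390),interpolation=2)]))
w=cv2.imread("pics/f_wrist.png")[90:330,130:430];cv2.imwrite("pics/fw.png",cv2.resize(w,(750,600),interpolation=2))
c=pickle.load(open("f_wrist.pkl","rb"));P,u,v=cloud(c)
m=(P[:,2]>.088)&(P[:,2]<.098)&(P[:,0]>.46)&(P[:,0]<.56)&(P[:,1]>.1)&(P[:,1]<.24)
print(m.sum(),cv2.minAreaRect((P[m][:,:2]*1000).astype(np.float32)),np.median(P[m][:,2]))
E
```

```text
clock: 18.65
eef_pos: [0.4921, 0.0612, 0.0608]
tool_rot: [1.089, 2.944, 0.002]
ft_force: [-0.4, -3.0, 9.9]
finger_gap: 0.0108
[-0.66  0.48  0.52  2.14 -0.41  0.61  1.01] [492.1  61.2  60.8] jaw 49.38885404958745 [-0.842  0.109  0.1  ] [-0.4 -3.   9.9]
1864 ((507.6037902832031, 164.20538330078125), (34.052398681640625, 10.038583755493164), 84.65618896484375) 0.09254149307950438
```

View pics/fw.png

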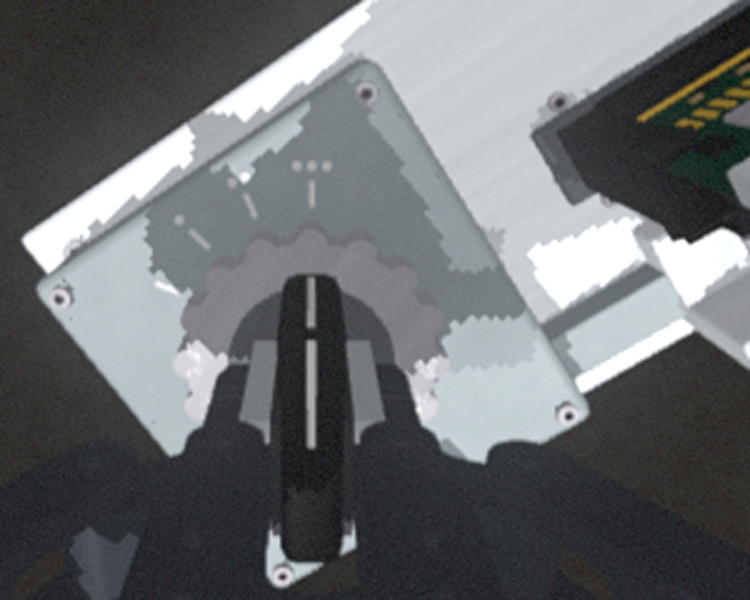

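View pics/f.png

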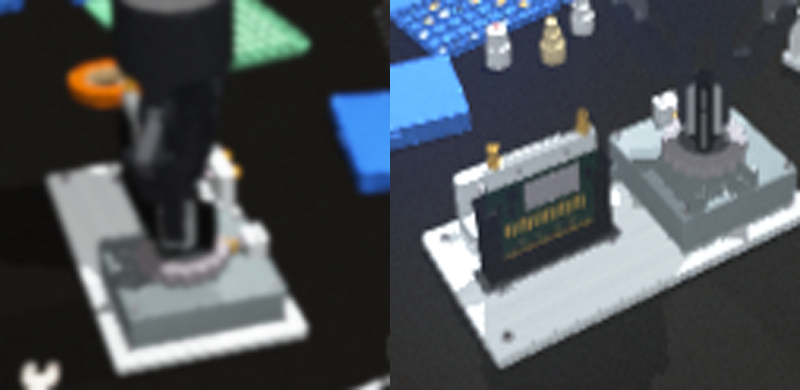

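The white line (310) points straight at the three-dot mark (312), and the card stays seated with its rail top at 92.5 mm. I hold for half a second to check stability, then hand in.

```bash
python3 -m pendant '[[[0,0,0,0,0,0,0],[0,0,0,0,0,0,0],[0,0,0,0,0,0,0],[0,0,0,0,0,0,0]]]'; python3 st.py; python3 -c "
from cell import env
print(env.finish_job())"
```

```text
clock: 19.3
eef_pos: [0.4921, 0.0612, 0.0608]
tool_rot: [1.089, 2.944, 0.002]
ft_force: [-0.9, -3.7, 9.8]
finger_gap: 0.011
[-0.66  0.48  0.52  2.14 -0.41  0.61  1.01] [492.1  61.2  60.8] jaw 49.38442588212337 [-0.816  0.096  0.099] [-0.9 -3.7  9.8]
the job is handed in; nothing more can be done
None
```

The two-port card is seated in the fixture socket, and the job was handed in at 19.3 s with the gripper still holding the dial at the third click.

- **Card:** I lifted it straight up out of the middle slot and lowered it until it bottomed at TCP z = 66.2 mm, against 66 expected, with about 19 N of reaction. I then let go and backed off. The wrist camera put its rail top at 92.5 mm, against 92 expected.
- **Other cards:** both were still in the rack in the picture taken after the lift. I did not go back near the rack or photograph it again.
- **Dial:** I turned it clockwise 67.5° (1.177 rad; the third detent is at 1.178). The white line on the knob pointed at the three-dot mark. Over a final half-second hold, the angle and grip did not change (jaw angle 49.4°, finger gap 11 mm).

**What disagreed:** the three cameras differed by 1–3 mm on positions. I corrected each one using where the card turned out to be when gripped. From the scene camera alone the seated rail top read about 89 mm, which I put down to that camera reading about 2 mm low. There was also a steady upward push of about 10 N on the tool while it gripped the knob.

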